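# Set and lock the dividing stand

## Task

Set the dividing stand for the next job: push the lever round by its upright handle until the lever's nose is in line with the pointed tab on the rim (not the square one). Then turn only the small wing knob in the middle clockwise, fully to its stop, to lock the setting, without shifting the lever or the rim. Leave the tape roll, the caliper and the pen where they lie.

Things in the scene. Friction and masses are not known exactly. Their poses are not given: they have to be found in the camera images.
- stand: Dividing stand fixed to the bench: round grey base, 224 mm across, origin on the bench on the vertical axis shared by rim, lever and knob; z up. Its -x side is the front, towards the robot (yaw within 0.35 rad). On it, upward: aluminium graduated rim disc, 244 mm across, top at z = 21.5 mm; steel lever; black wing knob on a fixed spindle.
- lever (a joint): Lever angle about the stand's axis, rad: 0 = points to the stand's front (-x), positive = anticlockwise from above (towards the stand's -y); stops at +-1.35. Starts at 0.95 to 1.25, at least 0.5 anticlockwise of the pointed tab. Turns with 0.16 N m (2 N at the handle), stays where left. Bar 16 mm wide, top 36 mm over the bench, on a knurled hub collar 52 mm across, flat top 49 mm over the bench.
- lever_nose (a point): Tip of the lever's pointed nose, 102 mm from the stand's axis, 36 mm above the bench. Its own -x axis points outward along the lever.
- lever_handle (a point): Centre of the top of the black upright round handle on the lever, 20 mm in diameter between 48 and 86 mm above the bench, top at 90 mm, 80 mm from the stand's axis.
- pointed_tab (a point): Inner point of the pointed (diamond) dark steel tab on the rim, 104 mm from the stand's axis; tab 22 mm long and wide, top 33.5 mm above the bench. Its own -x axis points outward through the tab. The lever is set when its nose stands right before this point. Rim held by friction (0.5 N m), at -0.75 to 0.4 rad from the stand's front, counted like the lever; differs each run.
- square_tab (a point): Middle of the inner face of the wider square-ended dark steel tab (18 mm deep, 38 mm wide) on the same rim, always 0.65 rad anticlockwise of the pointed tab; not the one wanted. The lever passes freely over the rim, inside both tabs.
- lock_knob (a joint): Turn of the wing knob, rad: 0 = fully open, grows clockwise seen from above, hard stop (locked) at 1.2. Starts between 0 and 0.2. It turns with about 0.06 N m and stays where left.
- knob_top (a point): Top centre of the black wing knob, on the stand's axis, 84 mm above the bench. Wing: bar 42 mm long, 14 mm thick, 58 to 84 mm above the bench, on a round neck 14 mm across. Seen from above its length lies 0.6 rad anticlockwise of the stand's x axis at knob reading 0, 0.6 clockwise when locked. Close below is the lever's hub collar (top 49 mm), which turns with the lever.
- tape_roll: Loose roll of pale tape lying flat, 94 mm across, 18 mm high, left of the stand; bystander.
- caliper: Loose digital caliper lying flat, 180 x 62 x 12 mm, right of the stand; bystander.
- pen: Loose blue pen, 138 mm long, 11 mm high, lying before the stand; bystander.

How it is judged:
By the outcome, as a careful person would: the job done as asked, in the order asked, and still so for the second after the job is handed in, with the robot touching nothing.
It also fails if it takes over 51 s, if anything falls off the work surface, if the arm or the gripper's body presses on something with over 40 N, if the wrist force passes 120 N, or if a joint passes its speed limit or range.

## Robot

A 6-joint arm with a two-finger parallel gripper is mounted at the origin on a cart in front of the work surface, level with it; the furniture and walls round the work are solid. World frame = base frame: x ahead of the robot, y to its left, z up, the work surface at z = 0. Lengths are in m, angles in rad, forces in N, time in s.
With the tool pointing down it reaches from about 0.325 to 0.85 m from the base axis. Payload 15.5 kg.
Tool frame: the origin (TCP) lies on the centre line of the jaws, within the pads' length; the fingertips stand 25 mm ahead of it and the grasp point (between the pads) lies 6 mm ahead of it (ctrl.tip_extent is the distance from the TCP to the fingertips, in m); z points along the fingers, y is the line along which they close (so a half turn about z gives the same grasp; the last joint's range is limited). The gripper opens to 91 mm and grips with 3 to 60 N. Pads are 32 mm wide; open, the fingers measure 118 mm over their backs; the gripper's body (76 mm by 178 mm) begins 60 mm behind the grasp point.
Start: joints at [-1.357, 0.494, 1.345, -0, 1.302, -0.096], TCP at [0.19, -0.595, 0.239] pointing down, gripper open.
Joint ranges: [-2.91, 2.91], [-0.82, 2.16], [0.22, 2.67], [-1.22, 4.37], [0.12, 2.79], [-3.08, 3.08]. Speed limits (rad/s): [1.89, 1.89, 2.57, 3.01, 3.01, 3.01].

## Interface

Orientations are given as [roll, pitch, yaw] about the fixed x, y, z axes, in that order (R = Rz(yaw) Ry(pitch) Rx(roll)).
In Python, from bench import ctrl gives the robot as it stands. The module is installed in compiled form; this text tells all that it offers.
- The arm moves only by the shell command python3 -m pendant 'ROWS' [OPENING]. ROWS is JSON, a list of rows, each an object of numbers: "x", "y", "z": the shift along the tool's x, y, z in m; "rx", "ry", "rz": the turn, a rotation vector about the tool's x, y, z in rad. A call has 1 to 12 rows; each row shifts and turns the commanded pose from where the row before left it, along the tool's axes as they then stand; what a row does not reach is not made up. A row lasts 1/10 s, in which the tool goes at most 50 mm and 8.59 degrees, less where a joint would pass 70% of its speed; a pose out of reach is approached as far as the arm can. A call with a gripper value outside its range is refused whole. OPENING is the finger opening in m, from 0 to 0.0912, set as the call begins (- or left out, the last holds). The fingers move at their own pace and stop on an object; the grip force is fixed at half the most. Time passes only in rows, so rows that do not move let the fingers close. It gives the time, the measured TCP pose, the force, the opening and the grip force at its end, in the units of the state.
- ctrl.get_obs(): the state, without advancing time (a new reading comes with each control period).
- ctrl.grab_frame(name): name is "scene" or "side" or "wrist"; returns (picture, depth): 420x560x3 uint8, red, green, blue; 420x560 float32, m along the optical axis (not along the pixel's ray), 0 where there is no reading.
- ctrl.camera_params(name): a dict with "intrinsics" (3x3 intrinsics, pixels), "position" and "orientation" of the camera in the world. Camera axes: x right, y down, z forward; pixel columns grow to the right and rows downward; lengths in m; the calibration is good to about 2 mm. A picture is of the moment at which its call begins: read the wrist's pose just before it. camera_params takes no time and is no camera call; for the wrist camera it gives the pose at the moment of the call.
- ctrl.job_done(): hands the job in; it is judged then, once.
Trained networks look in the newest picture that a camera, given by its name, has taken for a name from the list of things; names that differ only in an ending like _2 or _b are one class to them, and where a whole thing is asked for, a point or a joint stands for the part that bears it (a point fixed in the world has none). Each returns a list of dicts, best first, with "score" (0 to 1); they miss things now and then, are a little off and sometimes report something else, mostly with a low value. They report only what shows in the picture. A call takes as long as a camera call.
- ctrl.look_for(name, camera): "pixel" ([row, column] in pixels, amid what is visible of it).
- ctrl.pinpoint(name, camera): "pixel" ([row, column] in pixels: a listed point, or the origin of a listed thing).
The state is a dict: "time_s": time; "qpos": joint angles; "qd": joint speeds; "tau": joint torques, N m; "tcp_pos": TCP position; "ee_rot": TCP orientation; "wrist_force": force on the tool from outside, world axes, zero at the start; "torque": the same for the moment, N m; "width": finger opening in m; "gripper_force": force on a finger pad.
Only numpy, scipy, OpenCV 4.12 (cv2) and the standard library are available. Lean on these libraries where they do the work, as an engineer would, in place of code of your own. Each camera call takes 0.05 s, during which the arm holds its last target. There are 200 camera calls.

## Working session

There is one attempt and no reset: what is moved stays moved. The work goes in short steps, Python scripts to look and compute and a shell command to move; the robot and the scene stay as the last step left them, time stands still between calls to the robot, and variables do not carry over. Pictures are saved under pics/ and viewed, at most 10 in all, crops included, and the job is handed in when it is done.

```bash
mkdir -p pics; cat > h.py <<'E'
from bench import ctrl
import numpy as np, cv2
from scipy.spatial.transform import Rotation as R
def cam(name):
    p=ctrl.camera_params(name); K=np.array(p["intrinsics"]); o=np.array(p["orientation"])
    Rm=o if o.shape==(3,3) else (R.from_euler('xyz',o).as_matrix() if o.size==3 else None)
    return K,np.array(p["position"]),Rm
def onplane(name,px,z):
    K,t,Rm=cam(name); d=Rm@np.linalg.inv(K)@np.array([px[1],px[0],1.0])
    return t+d*(z-t[2])/d[2]
Z=dict(lever_nose=.036,lever_handle=.09,pointed_tab=.0335,square_tab=.0335,knob_top=.084,stand=0,tape_roll=.018,caliper=.012,pen=.011)
E
python3 - <<'E'
from h import *
print(ctrl.camera_params("scene"))
o=ctrl.get_obs();print(o)
for c in("scene","side"):
    im,d=ctrl.grab_frame(c);cv2.imwrite(f"pics/{c}0.png",im[:,:,::-1])
    for n in Z:
        r=ctrl.pinpoint(n,c)[:2]
        print(c,n,[(np.round(q["pixel"]).tolist(),round(q["score"],2),np.round(onplane(c,q["pixel"],Z[n]),3).tolist()) for q in r])
E
```

```text
{'intrinsics': array([[521.29130356,   0.        , 285.09273385],
       [  0.        , 521.29130356, 207.33678901],
       [  0.        ,   0.        ,   1.        ]]), 'position': array([-0.07498509,  0.42772674,  0.65438314]), 'orientation': array([-2.22258459e+00,  1.55094994e-04, -2.11289459e+00])}
{'time_s': 0.0, 'qpos': array([-1.35748049e+00,  4.94177062e-01,  1.34612913e+00,  6.27273079e-06,
        1.30251379e+00, -9.54692354e-02]), 'qd': array([ 0.00030341, -0.00091656,  0.00061866, -0.00034812, -0.00027567,
        0.00098502]), 'tau': array([-6.58729841e-04, -8.78825426e+01, -3.81857800e+01,  7.06426031e-02,
        5.30921482e-02, -9.14373481e-05]), 'tcp_pos': array([ 0.18988641, -0.59508499,  0.23834274]), 'ee_rot': array([-3.14037149e+00, -1.23012908e-04,  3.08783329e-01]), 'wrist_force': array([ 0.33506797, -0.01937046, -0.52378425]), 'torque': array([-0.00565616,  0.00101188,  0.02883344]), 'gripper_force': 0.0, 'width': 0.0912807468463212}
scene lever_nose [([212.0, 300.0], 0.78, [0.59, -0.007, 0.036])]
scene lever_handle [([197.0, 288.0], 0.88, [0.582, 0.025, 0.09
[... 484 characters left out ...]
, 296.0], 0.27, [0.432, 0.102, 0.012])]
scene pen [([294.0, 296.0], 0.91, [0.434, 0.099, 0.011])]
side lever_nose [([238.0, 297.0], 0.72, [0.585, 0.003, 0.036])]
side lever_handle [([215.0, 298.0], 0.98, [0.589, 0.014, 0.09])]
side pointed_tab [([222.0, 256.0], 0.63, [0.514, 0.092, 0.033])]
side square_tab [([236.0, 274.0], 0.57, [0.539, 0.03, 0.033])]
side knob_top [([198.0, 298.0], 0.59, [0.613, 0.088, 0.084])]
side stand [([223.0, 298.0], 0.65, [0.62, 0.109, 0.0])]
side tape_roll [([193.0, 246.0], 0.59, [0.525, 0.256, 0.018])]
side caliper [([265.0, 347.0], 0.7, [0.667, -0.086, 0.012]), ([237.0, 230.0], 0.45, [0.448, 0.082, 0.012])]
side pen [([236.0, 229.0], 0.49, [0.447, 0.089, 0.011])]
```

View pics/scene0.png

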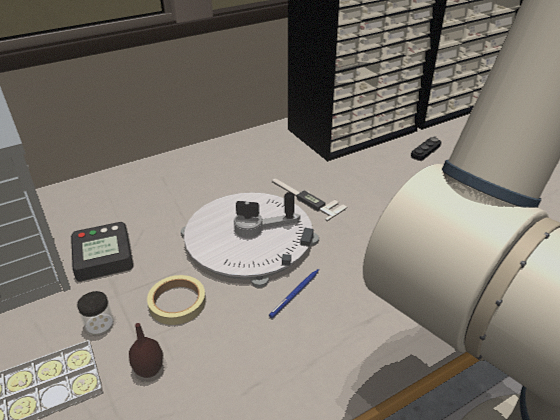

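View pics/side0.png

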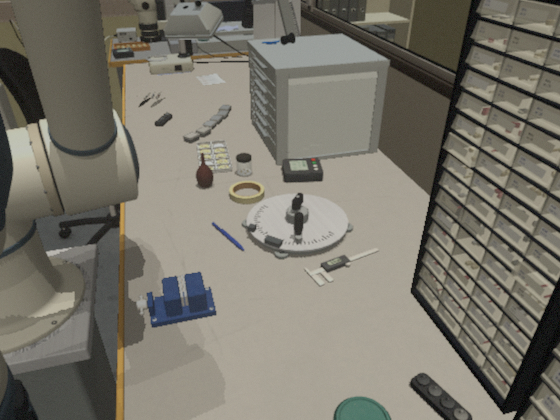

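The stand is near (0.613, 0.095) and the handle near (0.585, 0.02). The scene view shows the handle at about (205,290), the square tab at (236,307) and the diamond tab at (259,287). The side view agrees. I'll move in for a wrist view.

```bash
R='{"x":0.036,"y":-0.033,"z":-0.005}'; python3 -m pendant '[{"x":0.036,"y":-0.033,"z":-0.005},{"x":0.036,"y":-0.033,"z":-0.005},{"x":0.036,"y":-0.033,"z":-0.005},{"x":0.036,"y":-0.033,"z":-0.005},{"x":0.036,"y":-0.033,"z":-0.005},{"x":0.036,"y":-0.033,"z":-0.005},{"x":0.036,"y":-0.033,"z":-0.005},{"x":0.036,"y":-0.033,"z":-0.005},{"x":0.036,"y":-0.033,"z":-0.005},{"x":0.036,"y":-0.033,"z":-0.005},{"x":0.036,"y":-0.033,"z":-0.005},{"x":0.03,"y":-0.03,"z":-0.005}]'
python3 - <<'E'
from h import *
o=ctrl.get_obs();p=ctrl.camera_params("wrist");print(o["tcp_pos"],o["ee_rot"],p["position"],p["orientation"])
T=R.from_euler('xyz',o["ee_rot"])
print(T.inv().apply(p["position"]-o["tcp_pos"]),(T.inv()*R.from_euler('xyz',p["orientation"])).as_matrix().round(2))
E
```

```text
[ 0.18992894 -0.59542753  0.23890494] [-3.14152823e+00  1.87761406e-05  3.08847272e-01] [ 0.25802983 -0.57359951  0.3845776 ] [ 2.88387971e+00 -2.73715918e-04 -1.26140954e+00]
[ 7.15107949e-02 -1.04610992e-04 -1.45673996e-01] [[ 0.   -0.97 -0.25]
 [ 1.    0.    0.  ]
 [-0.   -0.25  0.97]]invalid input
```

```bash
python3 -m pendant '[{"x":0.036,"y":-0.033,"z":-0.005},{"x":0.036,"y":-0.033,"z":-0.005},{"x":0.036,"y":-0.033,"z":-0.005},{"x":0.036,"y":-0.033,"z":-0.005},{"x":0.036,"y":-0.033,"z":-0.005},{"x":0.036,"y":-0.033,"z":-0.005},{"x":0.036,"y":-0.033,"z":-0.005},{"x":0.036,"y":-0.033,"z":-0.005},{"x":0.036,"y":-0.033,"z":-0.005},{"x":0.036,"y":-0.033,"z":-0.005},{"x":0.036,"y":-0.033,"z":-0.005}]'
```

```text
invalid input
```

```bash
python3 -m pendant '[{"x":0.036,"y":-0.033,"z":-0.005,"rx":0,"ry":0,"rz":0},{"x":0.036,"y":-0.033,"z":-0.005,"rx":0,"ry":0,"rz":0}]' -; echo; python3 -m pendant '[{"x":0.03,"y":-0.03}]'; echo; python3 -m pendant '[{"x":0.03,"y":-0.03,"z":0.0}]' 0.09
```

```text
time_s: 1.2
tcp_pos: [0.2385, -0.51, 0.2486]
ee_rot: [-3.141, -0.0, 0.307]
wrist_force: [1.7, -0.2, 0.5]
width: 0.0913
gripper_force: 0.0

invalid input
invalid input
```

```bash
python3 -m pendant '[{"x":0.036,"y":-0.033,"z":-0.004,"rx":0,"ry":0,"rz":0},{"x":0.036,"y":-0.033,"z":-0.004,"rx":0,"ry":0,"rz":0},{"x":0.036,"y":-0.033,"z":-0.004,"rx":0,"ry":0,"rz":0},{"x":0.036,"y":-0.033,"z":-0.004,"rx":0,"ry":0,"rz":0},{"x":0.036,"y":-0.033,"z":-0.004,"rx":0,"ry":0,"rz":0},{"x":0.036,"y":-0.033,"z":-0.004,"rx":0,"ry":0,"rz":0},{"x":0.036,"y":-0.033,"z":-0.004,"rx":0,"ry":0,"rz":0},{"x":0.036,"y":-0.033,"z":-0.004,"rx":0,"ry":0,"rz":0},{"x":0.036,"y":-0.033,"z":-0.004,"rx":0,"ry":0,"rz":0},{"x":0.036,"y":-0.033,"z":-0.004,"rx":0,"ry":0,"rz":0},{"x":0.036,"y":-0.033,"z":-0.004,"rx":0,"ry":0,"rz":0},{"x":0.036,"y":-0.033,"z":-0.004,"rx":0,"ry":0,"rz":0}]' 
python3 -m pendant '[{"x":0.03,"y":-0.03,"z":0,"rx":0,"ry":0,"rz":0},{"x":0.02,"y":-0.02,"z":0,"rx":0,"ry":0,"rz":0},{"x":0,"y":0,"z":0,"rx":0,"ry":0,"rz":0},{"x":0,"y":0,"z":0,"rx":0,"ry":0,"rz":0}]'
cat >> h.py <<'E'
def wristlook(fn,names=("lever_nose","lever_handle","pointed_tab","square_tab","knob_top","stand")):
    im,d=ctrl.grab_frame("wrist");cv2.imwrite(fn,im[:,:,::-1]); P={}
    np.save(fn[:-4],d)
    for n in names:
        for q in ctrl.pinpoint(n,"wrist")[:1]:
            P[n]=onplane("wrist",q["pixel"],Z[n]);print(n,np.round(q["pixel"],1),round(q["score"],2),P[n].round(4))
    if "knob_top" in P:
        c=P["knob_top"]
        for n in P:
            v=P[n]-c
            print(n,"r %.4f ang(from world -x,ccw+) %.3f"%(np.hypot(v[0],v[1]),np.arctan2(-v[1],-v[0])))
    return P
E
python3 - <<'E'
from h import *
wristlook("pics/w1.png")
E
```

```text
time_s: 2.4
tcp_pos: [0.5304, -0.0, 0.2973]
ee_rot: [3.141, -0.0, 0.309]
wrist_force: [0.2, -0.4, -0.4]
width: 0.0912
gripper_force: 0.0
time_s: 2.8
tcp_pos: [0.5621, 0.0611, 0.2967]
ee_rot: [3.142, 0.0, 0.31]
wrist_force: [0.2, -1.2, 0.1]
width: 0.0911
gripper_force: 0.0
lever_nose [183.5 325.4] 0.75 [ 0.588  -0.0067  0.036 ]
lever_handle [184.7 316.1] 0.66 [0.5888 0.0151 0.09  ]
pointed_tab [214.4 249.2] 0.8 [0.5122 0.0818 0.0335]
square_tab [209.8 291.8] 0.79 [0.5374 0.0254 0.0335]
knob_top [146.  260.5] 0.58 [0.612 0.093 0.084]
stand [143.7 263. ] 0.87 [0.6121 0.0932 0.    ]
lever_nose r 0.1025 ang(from world -x,ccw+) 1.334
lever_handle r 0.0813 ang(from world -x,ccw+) 1.280
pointed_tab r 0.1005 ang(from world -x,ccw+) 0.112
square_tab r 0.1007 ang(from world -x,ccw+) 0.736
knob_top r 0.0000 ang(from world -x,ccw+) -3.142
stand r 0.0003 ang(from world -x,ccw+) -1.977
```

View pics/w1.png

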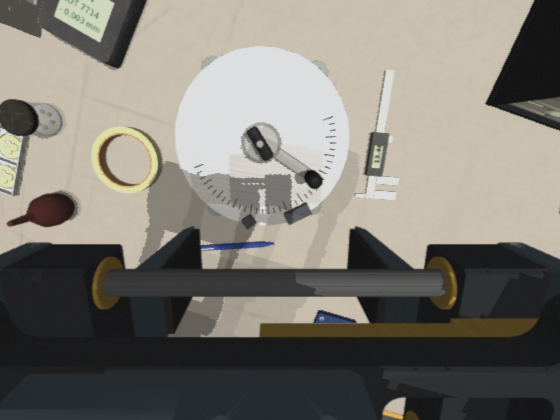

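The wrist view confirms it: the knob is at (145,260), the lever handle at (180,314), the diamond tab at (222,248) and the square tab at (213,297). World angles are about 1.30 for the lever and 0.10 for the pointed tab. I'll align over the handle and descend.

```bash
python3 -m pendant '[{"x":0.006,"y":0.026,"z":0,"rx":0,"ry":0,"rz":0},{"x":0.007,"y":0.0255,"z":0,"rx":0,"ry":0,"rz":0},{"x":0,"y":0,"z":0.022,"rx":0,"ry":0,"rz":-0.142},{"x":0,"y":0,"z":0.022,"rx":0,"ry":0,"rz":-0.142},{"x":0,"y":0,"z":0.022,"rx":0,"ry":0,"rz":-0.142},{"x":0,"y":0,"z":0.022,"rx":0,"ry":0,"rz":-0.142},{"x":0,"y":0,"z":0.022,"rx":0,"ry":0,"rz":-0.142},{"x":0,"y":0,"z":0.022,"rx":0,"ry":0,"rz":-0.142},{"x":0,"y":0,"z":0.01,"rx":0,"ry":0,"rz":-0.138},{"x":0,"y":0,"z":0,"rx":0,"ry":0,"rz":0},{"x":0,"y":0,"z":0,"rx":0,"ry":0,"rz":0}]'
python3 - <<'E'
from h import *
wristlook("pics/w2.png")
print(ctrl.get_obs()["tcp_pos"])
E
```

```text
time_s: 4.25
tcp_pos: [0.5904, 0.0154, 0.1553]
ee_rot: [3.141, -0.0, 1.294]
wrist_force: [0.0, -0.1, 0.2]
width: 0.0909
gripper_force: 0.0
lever_handle [228.4 277.2] 0.83 [0.5935 0.0175 0.09  ]
pointed_tab [169.  166.7] 0.95 [0.5077 0.0813 0.0335]
square_tab [218.4 220.5] 0.75 [0.54   0.0238 0.0335]
knob_top [118.5 273.2] 0.87 [0.6118 0.095  0.084 ]
stand [123.7 275.4] 0.69 [0.6134 0.0937 0.    ]
lever_handle r 0.0796 ang(from world -x,ccw+) 1.339
pointed_tab r 0.1049 ang(from world -x,ccw+) 0.131
square_tab r 0.1011 ang(from world -x,ccw+) 0.781
knob_top r 0.0000 ang(from world -x,ccw+) -3.142
stand r 0.0020 ang(from world -x,ccw+) 2.463
[0.59037071 0.01560188 0.15534242]
```

View pics/w2.png

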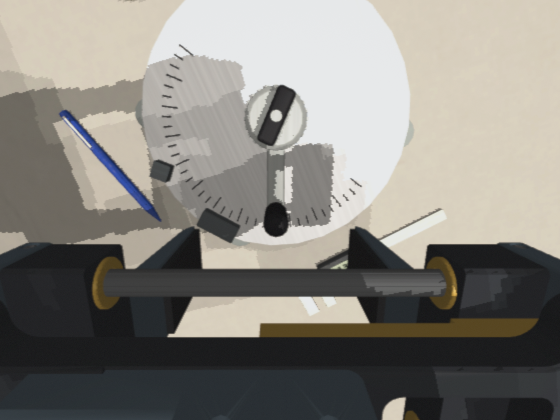

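Picture: handle at (220,276) on the jaw centre line, diamond tab at (170,162), square tab at (223,218), knob at (116,276). I'll descend and grip the handle.

```bash
python3 -m pendant '[{"x":0,"y":0,"z":0.02,"rx":0,"ry":0,"rz":0},{"x":0,"y":0,"z":0.025,"rx":0,"ry":0,"rz":0},{"x":0,"y":0,"z":0.02,"rx":0,"ry":0,"rz":0},{"x":0,"y":0,"z":0.012,"rx":0,"ry":0,"rz":0},{"x":0,"y":0,"z":0,"rx":0,"ry":0,"rz":0}]' 0.05 && python3 -m pendant '[{"x":0,"y":0,"z":0,"rx":0,"ry":0,"rz":0},{"x":0,"y":0,"z":0,"rx":0,"ry":0,"rz":0},{"x":0,"y":0,"z":0,"rx":0,"ry":0,"rz":0},{"x":0,"y":0,"z":0,"rx":0,"ry":0,"rz":0}]' 0.016
```

```text
time_s: 5.1
tcp_pos: [0.5894, 0.0156, 0.0767]
ee_rot: [-3.139, 0.0, 1.298]
wrist_force: [0.6, -0.5, 1.0]
width: 0.054
gripper_force: 0.0
time_s: 5.5
tcp_pos: [0.5905, 0.0156, 0.0785]
ee_rot: [3.141, -0.0, 1.299]
wrist_force: [0.4, 0.6, -0.3]
width: 0.0218
gripper_force: 0.7
```

```bash
python3 -m pendant '[{"x":0.0001,"y":-0.004,"z":0,"rx":0,"ry":0,"rz":0.05},{"x":0.0004,"y":-0.008,"z":0,"rx":0,"ry":0,"rz":0.1},{"x":0.0004,"y":-0.008,"z":0,"rx":0,"ry":0,"rz":0.1},{"x":0.0004,"y":-0.008,"z":0,"rx":0,"ry":0,"rz":0.1},{"x":0.0004,"y":-0.008,"z":0,"rx":0,"ry":0,"rz":0.1},{"x":0.0004,"y":-0.008,"z":0,"rx":0,"ry":0,"rz":0.1},{"x":0.0004,"y":-0.008,"z":0,"rx":0,"ry":0,"rz":0.1},{"x":0.0004,"y":-0.008,"z":0,"rx":0,"ry":0,"rz":0.1},{"x":0.0004,"y":-0.008,"z":0,"rx":0,"ry":0,"rz":0.1},{"x":0.0004,"y":-0.008,"z":0,"rx":0,"ry":0,"rz":0.1},{"x":0.0004,"y":-0.008,"z":0,"rx":0,"ry":0,"rz":0.1},{"x":0.0001,"y":-0.004,"z":0,"rx":0,"ry":0,"rz":0.05}]' 0.016; python3 -m pendant '[{"x":0,"y":0,"z":0,"rx":0,"ry":0,"rz":0},{"x":0,"y":0,"z":0,"rx":0,"ry":0,"rz":0}]'
python3 - <<'E'
from h import *
wristlook("pics/w3.png",("lever_handle","lever_nose","pointed_tab","square_tab","knob_top"))
print(ctrl.get_obs()["tcp_pos"])
E
```

```text
time_s: 6.7
tcp_pos: [0.5325, 0.0776, 0.0785]
ee_rot: [-3.141, 0.0, 0.196]
wrist_force: [-4.9, 1.8, 8.8]
width: 0.0194
gripper_force: 30.0
time_s: 6.9
tcp_pos: [0.5325, 0.0775, 0.0785]
ee_rot: [-3.141, 0.001, 0.199]
wrist_force: [-5.9, 4.5, 9.0]
width: 0.0195
gripper_force: 30.0
lever_handle [273.5 274.4] 0.87 [0.5366 0.0782 0.09  ]
lever_nose [246.6 353.9] 0.16 [0.5405 0.0235 0.036 ]
square_tab [243.9 351. ] 0.59 [0.5412 0.0251 0.0335]
knob_top [108.7 271.2] 0.66 [0.6132 0.0951 0.084 ]
lever_handle r 0.0784 ang(from world -x,ccw+) 0.218
lever_nose r 0.1020 ang(from world -x,ccw+) 0.778
square_tab r 0.1004 ang(from world -x,ccw+) 0.772
knob_top r 0.0000 ang(from world -x,ccw+) -3.142
[0.53258678 0.07745775 0.07845029]
```

View pics/w3.png

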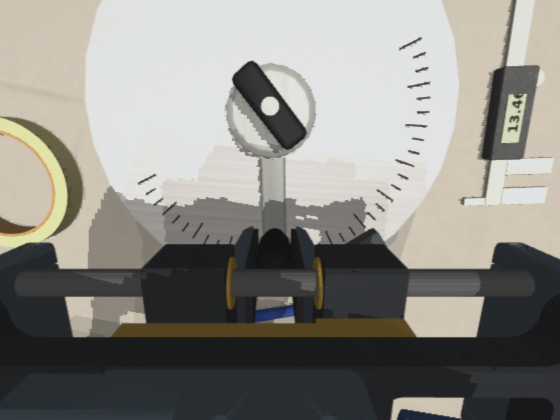

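Picture: the handle is gripped at (250,274), with the lever running straight down from the knob. The tabs are hidden by the gripper. I'll turn the last 0.08 rad, release, and back off for a look.

```bash
python3 -m pendant '[{"x":0.0001,"y":-0.0032,"z":0,"rx":0,"ry":0,"rz":0.04},{"x":0.0001,"y":-0.0032,"z":0,"rx":0,"ry":0,"rz":0.04},{"x":0,"y":0,"z":0,"rx":0,"ry":0,"rz":0},{"x":0,"y":0,"z":0,"rx":0,"ry":0,"rz":0}]' 0.016; python3 -m pendant '[{"x":0,"y":0,"z":0,"rx":0,"ry":0,"rz":0},{"x":0,"y":0,"z":0,"rx":0,"ry":0,"rz":0},{"x":0,"y":0,"z":0,"rx":0,"ry":0,"rz":0}]' 0.05;  python3 -m pendant '[{"x":0,"y":0,"z":-0.03,"rx":0,"ry":0,"rz":0},{"x":0,"y":0,"z":-0.045,"rx":0,"ry":0,"rz":0},{"x":-0.03,"y":0,"z":-0.03,"rx":0,"ry":0,"rz":0},{"x":-0.04,"y":0,"z":-0.015,"rx":0,"ry":0,"rz":0},{"x":0,"y":0,"z":0,"rx":0,"ry":0,"rz":0},{"x":0,"y":0,"z":0,"rx":0,"ry":0,"rz":0}]' 
python3 - <<'E'
from h import *
wristlook("pics/w4.png",("lever_handle","lever_nose","pointed_tab","square_tab","knob_top"))
print(ctrl.get_obs()["tcp_pos"])
im=cv2.imread("pics/w4.png");cv2.imwrite("pics/w4c.png",cv2.resize(im[60:250,180:440],None,fx=3,fy=3,interpolation=cv2.INTER_CUBIC))
E
```

```text
time_s: 7.6
tcp_pos: [0.5314, 0.0839, 0.0784]
ee_rot: [-3.141, 0.001, 0.119]
wrist_force: [-6.8, 6.2, 10.1]
width: 0.0191
gripper_force: 30.0
time_s: 7.9
tcp_pos: [0.5324, 0.0832, 0.078]
ee_rot: [3.142, -0.0, 0.119]
wrist_force: [-0.7, -0.4, 0.3]
width: 0.0404
gripper_force: 0.0
time_s: 8.5
tcp_pos: [0.4627, 0.0749, 0.1986]
ee_rot: [3.141, -0.002, 0.119]
wrist_force: [0.6, -0.2, 1.0]
width: 0.0502
gripper_force: 0.0
lever_handle [131.7 271.8] 0.87 [0.5361 0.0857 0.09  ]
lever_nose [155.8 273.9] 0.55 [0.5129 0.0812 0.036 ]
pointed_tab [156.5 272.8] 0.93 [0.5117 0.0822 0.0335]
square_tab [134.6 330.2] 0.89 [0.5404 0.0268 0.0335]
knob_top [ 31.  272.3] 0.78 [0.6114 0.0943 0.084 ]
lever_handle r 0.0758 ang(from world -x,ccw+) 0.114
lever_nose r 0.0994 ang(from world -x,ccw+) 0.132
pointed_tab r 0.1004 ang(from world -x,ccw+) 0.120
square_tab r 0.0980 ang(from world -x,ccw+) 0.760
knob_top r 0.0000 ang(from world -x,ccw+) -3.142
[0.46311531 0.07501267 0.19738655]
```

View pics/w4c.png

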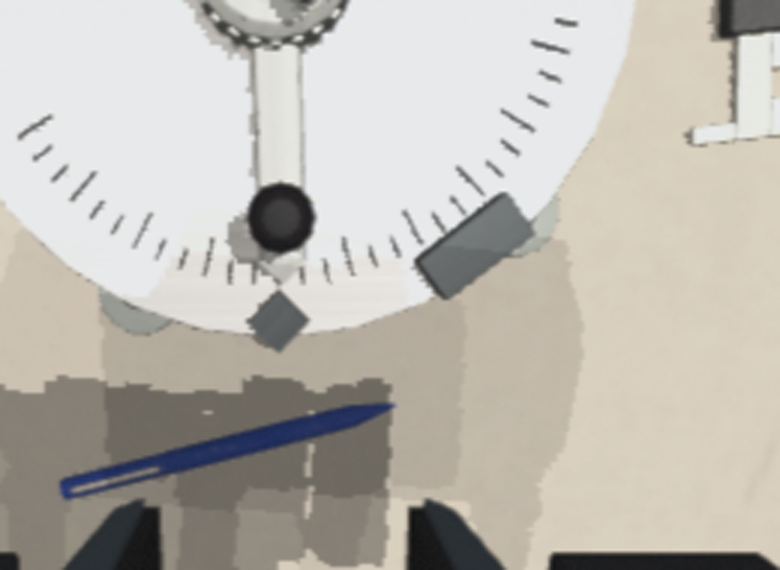

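The crop shows the nose at about (281,280) pointing straight at the diamond's inner tip at (279,290). The square tab is well to the right at (475,245). I'll do one sub-pixel check of the alignment.

```bash
python3 - <<'E'
from h import *
im=cv2.cvtColor(cv2.imread("pics/w4.png"),cv2.COLOR_BGR2HSV).astype(int); g=cv2.cvtColor(cv2.imread("pics/w4.png"),cv2.COLOR_BGR2GRAY)
def cen(r0,r1,c0,c1,th):
    n,l,s,ce=cv2.connectedComponentsWithStats((g[r0:r1,c0:c1]<th).astype(np.uint8)); k=1+np.argmax(s[1:,4]);print(s[k]);return ce[k][::-1]+[r0,c0]
C=np.array([.6122,.0938])
def rep(n,px,z):
    p=onplane("wrist",px,z)[:2];v=p-C;print(n,px.round(2),p.round(4),"r %.4f a %.4f"%(np.hypot(*v),np.arctan2(-v[1],-v[0])))
rep("diamond centre",cen(155,180,258,288,130),.0335)
rep("handle top",cen(115,147,260,290,60),.09)
# bar edges rows 80..115
for r in (85,92,100,108):
    row=g[r,255:290].astype(int);print(r,row.tolist())
for r in range(144,160,2): print(r,g[r,262:286].tolist())
E
```

```text
[  5   2  20  20 239]
diamond centre [166.97 271.87] [0.5006 0.0819] r 0.1122 a 0.1059
[  3   7  21  22 294]
handle top [132.59 272.78] [0.5351 0.0848] r 0.0777 a 0.1161
85 [233, 233, 233, 233, 233, 233, 232, 222, 177, 150, 193, 220, 224, 224, 223, 222, 224, 224, 226, 228, 229, 229, 229, 220, 187, 193, 230, 233, 233, 233, 233, 233, 233, 233, 233]
92 [233, 233, 233, 233, 233, 233, 233, 232, 222, 183, 183, 214, 223, 225, 224, 223, 223, 224, 226, 227, 229, 229, 229, 225, 209, 202, 229, 233, 233, 233, 233, 233, 233, 233, 233]
100 [233, 233, 233, 233, 233, 233, 232, 222, 184, 161, 163, 206, 223, 224, 224, 222, 223, 225, 226, 226, 228, 229, 229, 227, 217, 194, 215, 231, 233, 233, 233, 233, 233, 233, 233]
108 [233, 233, 233, 233, 233, 233, 233, 232, 222, 174, 152, 197, 222, 224, 224, 222, 222, 224, 225, 226, 227, 228, 229, 228, 220, 188, 200, 231, 233, 233, 233, 233, 233, 233, 233]
144 [154, 154, 154, 147, 124, 111, 116, 120, 117, 100, 89, 80, 110, 149, 191, 218, 219, 211, 198, 184, 215, 232, 233, 233]
146 [133, 132, 131, 130, 126, 121, 128, 128, 133, 162, 199, 202, 211, 214, 211, 210, 212, 208, 202, 198, 216, 231, 232, 232]
148 [216, 192, 119, 111, 136, 160, 180, 180, 182, 190, 193, 193, 192, 190, 188, 193, 200, 199, 194, 203, 225, 228, 231, 231]
150 [222, 203, 139, 154, 190, 141, 138, 161, 185, 189, 189, 186, 186, 185, 185, 189, 198, 187, 129, 177, 222, 225, 226, 225]
152 [224, 202, 135, 178, 221, 221, 221, 219, 204, 159, 170, 181, 185, 188, 199, 217, 224, 206, 128, 165, 224, 228, 228, 228]
154 [224, 206, 161, 202, 224, 226, 226, 226, 223, 203, 146, 151, 199, 216, 224, 226, 225, 218, 183, 177, 223, 226, 227, 226]
156 [223, 223, 223, 223, 224, 224, 224, 224, 222, 211, 173, 177, 218, 224, 224, 224, 225, 225, 225, 225, 225, 226, 225, 226]
158 [222, 221, 222, 222, 222, 222, 220, 199, 130, 98, 94, 94, 117, 175, 217, 223, 223, 223, 223, 224, 224, 223, 224, 224]
```

The nose sits about 1 px (≈0.01 rad) anticlockwise of the tab. I'll re-grip and trim by 0.8 mm.

```bash
python3 -m pendant '[{"x":0.04,"y":0,"z":0.015,"rx":0,"ry":0,"rz":0},{"x":0.029,"y":0,"z":0.03,"rx":0,"ry":0,"rz":0},{"x":0,"y":0,"z":0.045,"rx":0,"ry":0,"rz":0},{"x":0,"y":-0.0008,"z":0.03,"rx":0,"ry":0,"rz":0},{"x":0,"y":0,"z":0,"rx":0,"ry":0,"rz":0}]' 0.05; python3 -m pendant '[{"x":0,"y":0,"z":0,"rx":0,"ry":0,"rz":0},{"x":0,"y":0,"z":0,"rx":0,"ry":0,"rz":0},{"x":0,"y":0,"z":0,"rx":0,"ry":0,"rz":0},{"x":0,"y":0,"z":0,"rx":0,"ry":0,"rz":0},{"x":0,"y":0,"z":0,"rx":0,"ry":0,"rz":0}]' 0.016;  python3 -m pendant '[{"x":0,"y":0,"z":0,"rx":0,"ry":0,"rz":0},{"x":0,"y":0,"z":0,"rx":0,"ry":0,"rz":0},{"x":0,"y":0,"z":0,"rx":0,"ry":0,"rz":0}]' 0.05; python3 -m pendant '[{"x":0,"y":0,"z":-0.03,"rx":0,"ry":0,"rz":0},{"x":0,"y":0,"z":-0.045,"rx":0,"ry":0,"rz":0},{"x":-0.03,"y":0,"z":-0.03,"rx":0,"ry":0,"rz":0},{"x":-0.04,"y":0,"z":-0.015,"rx":0,"ry":0,"rz":0},{"x":0,"y":0,"z":0,"rx":0,"ry":0,"rz":0},{"x":0,"y":0,"z":0,"rx":0,"ry":0,"rz":0}]' 
python3 - <<'E'
from h import *
im,d=ctrl.grab_frame("wrist");cv2.imwrite("pics/w5.png",im[:,:,::-1])
cv2.imwrite("pics/w5c.png",cv2.resize(im[80:190,210:350,::-1],None,fx=5,fy=5,interpolation=cv2.INTER_CUBIC))
g=cv2.cvtColor(im,cv2.COLOR_RGB2GRAY)
for r in range(144,162,2): print(r,g[r,262:286].tolist())
E
```

```text
time_s: 9.3
tcp_pos: [0.529, 0.0839, 0.0742]
ee_rot: [-3.141, 0.007, 0.119]
wrist_force: [0.7, 0.2, 1.6]
width: 0.0501
gripper_force: 0.0
time_s: 9.8
tcp_pos: [0.5317, 0.084, 0.079]
ee_rot: [3.141, -0.002, 0.119]
wrist_force: [-1.9, -0.8, 11.1]
width: 0.0189
gripper_force: 30.0
time_s: 10.1
tcp_pos: [0.5312, 0.084, 0.0781]
ee_rot: [-3.142, -0.0, 0.119]
wrist_force: [0.3, 0.3, -0.0]
width: 0.0399
gripper_force: 0.0
time_s: 10.7
tcp_pos: [0.4614, 0.0756, 0.1985]
ee_rot: [3.141, -0.001, 0.119]
wrist_force: [0.2, 0.3, -0.8]
width: 0.0502
gripper_force: 0.0
144 [152, 152, 152, 150, 138, 111, 111, 123, 126, 133, 141, 147, 181, 221, 217, 210, 209, 211, 212, 195, 184, 216, 231, 233]
146 [151, 158, 148, 121, 125, 160, 190, 194, 180, 166, 200, 207, 207, 207, 205, 203, 202, 202, 205, 209, 222, 231, 232, 231]
148 [225, 222, 193, 108, 115, 140, 143, 163, 184, 190, 191, 190, 189, 187, 186, 187, 187, 186, 167, 150, 200, 225, 226, 226]
150 [222, 206, 141, 134, 193, 204, 155, 147, 153, 166, 177, 183, 184, 186, 187, 193, 210, 221, 199, 121, 164, 222, 225, 225]
152 [226, 224, 202, 143, 203, 225, 227, 227, 226, 211, 142, 116, 159, 187, 203, 220, 227, 227, 212, 147, 172, 225, 228, 228]
154 [224, 223, 222, 219, 222, 224, 225, 224, 225, 223, 214, 194, 215, 223, 224, 224, 225, 225, 223, 220, 222, 225, 226, 226]
156 [222, 222, 222, 223, 222, 223, 223, 223, 219, 200, 139, 94, 117, 176, 218, 223, 224, 224, 224, 224, 224, 224, 224, 225]
158 [221, 222, 222, 221, 221, 221, 219, 200, 137, 89, 93, 97, 96, 94, 116, 175, 218, 223, 223, 223, 223, 223, 223, 223]
160 [223, 223, 223, 222, 207, 148, 117, 88, 94, 97, 96, 95, 94, 94, 94, 93, 118, 178, 219, 225, 225, 225, 225, 225]
```

View pics/w5c.png

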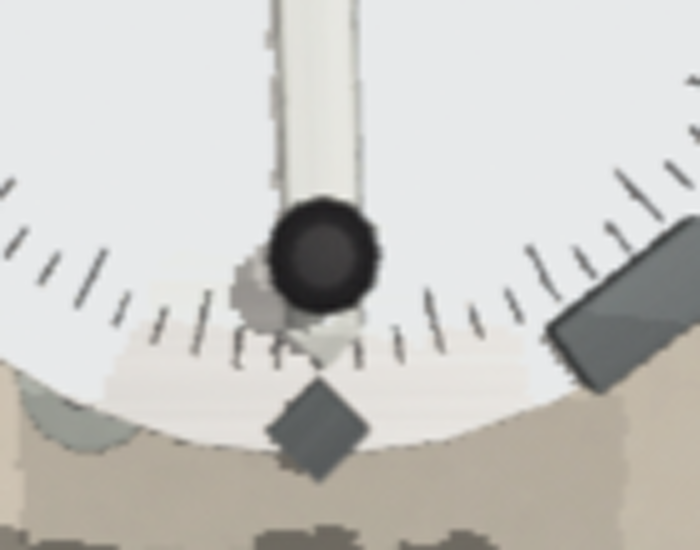

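The nose apex and the diamond's tip are now on the same column (≈273 px). Next, align with the wing knob; its length lies at a world yaw of about 0.84.

```bash
python3 -m pendant '[{"x":0.025,"y":0,"z":0,"rx":0,"ry":0,"rz":0},{"x":0.048,"y":0,"z":0,"rx":0,"ry":0,"rz":0},{"x":0.048,"y":0,"z":0,"rx":0,"ry":0,"rz":0},{"x":0.03,"y":0,"z":0,"rx":0,"ry":0,"rz":0},{"x":0,"y":0,"z":0.01,"rx":0,"ry":0,"rz":-0.144},{"x":0,"y":0,"z":0.01,"rx":0,"ry":0,"rz":-0.144},{"x":0,"y":0,"z":0.01,"rx":0,"ry":0,"rz":-0.144},{"x":0,"y":0,"z":0.01,"rx":0,"ry":0,"rz":-0.144},{"x":0,"y":0,"z":0,"rx":0,"ry":0,"rz":-0.144},{"x":0,"y":0,"z":0,"rx":0,"ry":0,"rz":0},{"x":0,"y":0,"z":0,"rx":0,"ry":0,"rz":0}]' 0.05
python3 - <<'E'
from h import *
im,d=ctrl.grab_frame("wrist");cv2.imwrite("pics/w6.png",im[:,:,::-1])
q=ctrl.pinpoint("knob_top","wrist")[0]["pixel"];print(q,onplane("wrist",q,.084),ctrl.get_obs()["tcp_pos"])
g=cv2.cvtColor(im,cv2.COLOR_RGB2GRAY);r,c=int(q[0]),int(q[1])
sub=(g[r-45:min(r+45,250),c-45:c+45]<60).astype(np.uint8)
n,l,s,ce=cv2.connectedComponentsWithStats(sub);k=1+np.argmax(s[1:,4]);pts=np.argwhere(l==k)[:,::-1].astype(np.float32)
print(s[k],cv2.minAreaRect(pts))
cv2.imwrite("pics/w6c.png",cv2.resize(im[100:320,160:400,::-1],None,fx=2,fy=2))
E
```

```text
time_s: 11.85
tcp_pos: [0.612, 0.0936, 0.1573]
ee_rot: [-3.141, 0.0, 0.834]
wrist_force: [-1.0, -0.4, 0.6]
width: 0.0499
gripper_force: 0.0
[225.1, 275.5] [0.61442277 0.09501877 0.084     ] [0.61190097 0.09358059 0.15772891]
[ 35  13  19  55 828] ((44.01849365234375, 39.99931716918945), (54.407142639160156, 17.358470916748047), 87.87889862060547)
```

View pics/w6c.png

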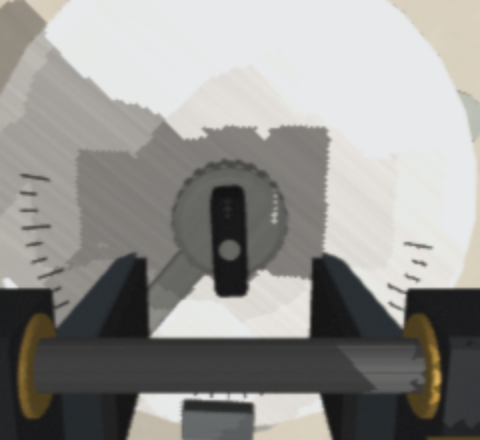

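Picture: the wing at (240,230 crop) is centred between the jaws and parallel to them within 2°. I'll descend and grip.

```bash
python3 -m pendant '[{"x":0,"y":0,"z":0.02,"rx":0,"ry":0,"rz":-0.03},{"x":0,"y":0,"z":0.025,"rx":0,"ry":0,"rz":0},{"x":0,"y":0,"z":0.018,"rx":0,"ry":0,"rz":0},{"x":0,"y":0,"z":0.01,"rx":0,"ry":0,"rz":0},{"x":0,"y":0,"z":0,"rx":0,"ry":0,"rz":0},{"x":0,"y":0,"z":0,"rx":0,"ry":0,"rz":0}]' 0.05; python3 -m pendant '[{"x":0,"y":0,"z":0,"rx":0,"ry":0,"rz":0},{"x":0,"y":0,"z":0,"rx":0,"ry":0,"rz":0},{"x":0,"y":0,"z":0,"rx":0,"ry":0,"rz":0},{"x":0,"y":0,"z":0,"rx":0,"ry":0,"rz":0},{"x":0,"y":0,"z":0,"rx":0,"ry":0,"rz":0},{"x":0,"y":0,"z":0,"rx":0,"ry":0,"rz":0}]' 0.006; python3 -c "
from h import *;o=ctrl.get_obs();print(o['torque'],o['qpos'])"
```

```text
time_s: 12.55
tcp_pos: [0.612, 0.0936, 0.0855]
ee_rot: [3.141, -0.0, 0.868]
wrist_force: [-0.1, 0.4, 0.4]
width: 0.05
gripper_force: 0.0
time_s: 13.15
tcp_pos: [0.6119, 0.0933, 0.0851]
ee_rot: [3.141, -0.0, 0.869]
wrist_force: [1.3, -4.1, 1.6]
width: 0.0136
gripper_force: 30.0
[-0.6338571  -0.2892132   0.01995675] [ 5.50803744e-02  6.60528419e-01  1.51330545e+00 -4.38012428e-04
  9.67050963e-01  7.57354444e-01]
```

Gripped, with only small side forces. Now turn it clockwise.

```bash
python3 -m pendant '[{"x":0,"y":0,"z":0,"rx":0,"ry":0,"rz":0.05},{"x":0,"y":0,"z":0,"rx":0,"ry":0,"rz":0.1},{"x":0,"y":0,"z":0,"rx":0,"ry":0,"rz":0.1},{"x":0,"y":0,"z":0,"rx":0,"ry":0,"rz":0.1},{"x":0,"y":0,"z":0,"rx":0,"ry":0,"rz":0.1},{"x":0,"y":0,"z":0,"rx":0,"ry":0,"rz":0.1},{"x":0,"y":0,"z":0,"rx":0,"ry":0,"rz":0.1},{"x":0,"y":0,"z":0,"rx":0,"ry":0,"rz":0.1},{"x":0,"y":0,"z":0,"rx":0,"ry":0,"rz":0.1},{"x":0,"y":0,"z":0,"rx":0,"ry":0,"rz":0.1},{"x":0,"y":0,"z":0,"rx":0,"ry":0,"rz":0.05}]'; python3 -c "
from h import *;o=ctrl.get_obs();print(o['torque'],o['ee_rot'],o['qpos'][5])"
python3 -m pendant '[{"x":0,"y":0,"z":0,"rx":0,"ry":0,"rz":0.05},{"x":0,"y":0,"z":0,"rx":0,"ry":0,"rz":0.03},{"x":0,"y":0,"z":0,"rx":0,"ry":0,"rz":0.0},{"x":0,"y":0,"z":0,"rx":0,"ry":0,"rz":0.0}]'; python3 -c "
from h import *;o=ctrl.get_obs();print(o['torque'],o['ee_rot'],o['qpos'][5])"
```

```text
time_s: 14.25
tcp_pos: [0.6107, 0.0962, 0.0851]
ee_rot: [-3.138, 0.002, -0.135]
wrist_force: [-5.9, 24.1, 5.8]
width: 0.014
gripper_force: 30.0
[4.40928371 0.79080831 0.21246095] [-3.13815062e+00  1.59719577e-03 -1.35292977e-01] 1.7612753532713072
time_s: 14.65
tcp_pos: [0.6108, 0.0965, 0.0851]
ee_rot: [-3.138, 0.002, -0.211]
wrist_force: [-4.6, 25.6, 5.3]
width: 0.0139
gripper_force: 30.0
[4.53373726 0.77121671 0.00853999] [-3.13792557e+00  1.76542447e-03 -2.11384219e-01] 1.837416106723874
```

The 25 N side force means the grip is about 3 mm off the axis. I'll recentre it and turn on to the stop.

```bash
python3 -m pendant '[{"x":0,"y":-0.0015,"z":0,"rx":0,"ry":0,"rz":0.02},{"x":0,"y":-0.0015,"z":0,"rx":0,"ry":0,"rz":0.03},{"x":0,"y":0,"z":0,"rx":0,"ry":0,"rz":0},{"x":0,"y":0,"z":0,"rx":0,"ry":0,"rz":0.0}]'; python3 -c "
from h import *;o=ctrl.get_obs();print(o['torque'],o['ee_rot'],o['qpos'][5])"
python3 -m pendant '[{"x":0,"y":0,"z":0,"rx":0,"ry":0,"rz":0.03},{"x":0,"y":0,"z":0,"rx":0,"ry":0,"rz":0.0},{"x":0,"y":0,"z":0,"rx":0,"ry":0,"rz":0.0}]'; python3 -c "
from h import *;o=ctrl.get_obs();print(o['torque'],o['ee_rot'],o['qpos'][5])"
```

```text
time_s: 15.05
tcp_pos: [0.6109, 0.0971, 0.0851]
ee_rot: [-3.142, 0.002, -0.261]
wrist_force: [-6.8, 4.4, 9.5]
width: 0.0137
gripper_force: 30.0
[ 0.82027746  1.2349413  -0.03750455] [-3.14151714e+00  2.39844046e-03 -2.61212774e-01] 1.892124294318428
time_s: 15.35
tcp_pos: [0.611, 0.0972, 0.0851]
ee_rot: [-3.141, 0.002, -0.291]
wrist_force: [-8.5, 4.4, 8.9]
width: 0.0142
gripper_force: 30.0
[0.99437049 1.23917956 0.33774397] [-3.14149640e+00  2.33765985e-03 -2.90866178e-01] 1.9218139973812045
```

```bash
for i in 1; do python3 -m pendant '[{"x":0,"y":0,"z":0,"rx":0,"ry":0,"rz":0.03},{"x":0,"y":0,"z":0,"rx":0,"ry":0,"rz":0.0},{"x":0,"y":0,"z":0,"rx":0,"ry":0,"rz":0.0}]'; python3 -c "
from h import *;o=ctrl.get_obs();print(o['torque'],o['ee_rot'],o['qpos'][5])"; done; python3 -m pendant '[{"x":0,"y":0,"z":0,"rx":0,"ry":0,"rz":0.04},{"x":0,"y":0,"z":0,"rx":0,"ry":0,"rz":0.0},{"x":0,"y":0,"z":0,"rx":0,"ry":0,"rz":0.0}]'; python3 -c "
from h import *;o=ctrl.get_obs();print(o['torque'],o['ee_rot'],o['qpos'][5])"
```

```text
time_s: 15.65
tcp_pos: [0.6109, 0.0972, 0.0851]
ee_rot: [3.141, 0.002, -0.32]
wrist_force: [-7.5, 5.6, 9.6]
width: 0.014
gripper_force: 30.6
[0.97029609 1.28691884 1.06847751] [ 3.14145110e+00  2.26397367e-03 -3.20190499e-01] 1.9513582355745995
time_s: 15.95
tcp_pos: [0.6111, 0.0971, 0.085]
ee_rot: [3.141, 0.002, -0.36]
wrist_force: [-6.9, 4.3, 9.0]
width: 0.0156
gripper_force: 31.7
[0.8422231  1.15109639 1.21545368] [ 3.14133416e+00  1.97734882e-03 -3.60027773e-01] 1.9912777360973009
```

The torque climbed to 1.2 N m and the jaws are being pried apart, so the knob is at its stop. I'll release, retreat and check.

```bash
python3 -m pendant '[{"x":0,"y":0,"z":0,"rx":0,"ry":0,"rz":0},{"x":0,"y":0,"z":0,"rx":0,"ry":0,"rz":0},{"x":0,"y":0,"z":0,"rx":0,"ry":0,"rz":0},{"x":0,"y":0,"z":0,"rx":0,"ry":0,"rz":0}]' 0.05; python3 -m pendant '[{"x":0,"y":0,"z":-0.02,"rx":0,"ry":0,"rz":0},{"x":0,"y":0,"z":-0.04,"rx":0,"ry":0,"rz":0},{"x":0,"y":0,"z":-0.04,"rx":0,"ry":0,"rz":0},{"x":0,"y":0,"z":-0.013,"rx":0,"ry":0,"rz":-0.12},{"x":0,"y":0,"z":0,"rx":0,"ry":0,"rz":-0.12},{"x":0,"y":0,"z":0,"rx":0,"ry":0,"rz":-0.12},{"x":0,"y":0,"z":0,"rx":0,"ry":0,"rz":-0.119},{"x":-0.04,"y":0,"z":0,"rx":0,"ry":0,"rz":0},{"x":-0.045,"y":0,"z":0,"rx":0,"ry":0,"rz":0},{"x":-0.035,"y":0.002,"z":0,"rx":0,"ry":0,"rz":0},{"x":0,"y":0,"z":0,"rx":0,"ry":0,"rz":0},{"x":0,"y":0,"z":0,"rx":0,"ry":0,"rz":0}]'
python3 - <<'E'
from h import *
im,d=ctrl.grab_frame("wrist");cv2.imwrite("pics/w7.png",im[:,:,::-1])
cv2.imwrite("pics/w7c.png",cv2.resize(im[20:210,160:400,::-1],None,fx=3,fy=3,interpolation=cv2.INTER_CUBIC))
E
```

```text
time_s: 16.35
tcp_pos: [0.6122, 0.0964, 0.0848]
ee_rot: [3.142, 0.0, -0.361]
wrist_force: [-1.2, 0.8, 0.1]
width: 0.0446
gripper_force: 0.0
time_s: 17.55
tcp_pos: [0.4932, 0.0803, 0.1983]
ee_rot: [3.142, -0.001, 0.118]
wrist_force: [1.1, -0.3, -0.8]
width: 0.0499
gripper_force: 0.0
```

View pics/w7c.png

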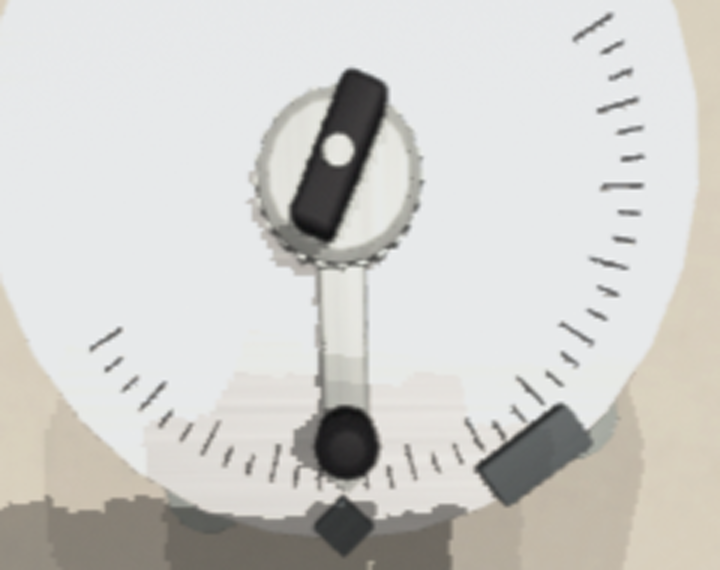

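The wing now lies clockwise at its stop, at (150,338 crop). The lever nose at (488,344) still points at the diamond's tip at (495,343), and the rim hasn't moved. I'm handing the job in.

```bash
python3 -c "
from h import *;print(ctrl.job_done())"
```

```text
the job is handed in; nothing more can be done
None
```

The lever's nose is in line with the pointed tab and the wing knob is turned clockwise to its stop. The last picture showed nose and tab still in line, and I handed the job in at about 17.6 s without touching the tape roll, caliper or pen.

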